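# Load the leaning pastry-tube stand in dot order

## Task

Load the three steel pastry tubes from the tray into the leaning green stand, taking the pockets in the order of their dots, from one to four. One of the first three pockets has a burnt lump stuck inside, so that a tube stops about 25 mm short there: try each pocket in turn, leave the tube if it goes fully home, and if it does not, draw it out and carry on in the next pocket. At the end all three tubes are fully home in the three clear pockets, the blocked one is empty, and the jar, the mug and the brush have been left alone.

Things in the scene. Friction and masses are not known exactly. Their poses are not given: they have to be found in the camera images.
- tube1: Eight-sided steel pastry tube, 24 mm across its flats, 140 mm long, about 0.11 kg, both ends alike and closed with black caps. Origin at its centre, x along its length. At the start it lies level in the notches of the tray's two rails (its axis 32 mm above the table). The tubes are interchangeable.
- tube2: Eight-sided steel pastry tube, 24 mm across its flats, 140 mm long, about 0.11 kg, both ends alike and closed with black caps. Origin at its centre, x along its length. At the start it lies level in the notches of the tray's two rails (its axis 32 mm above the table). The tubes are interchangeable.
- tube3: Eight-sided steel pastry tube, 24 mm across its flats, 140 mm long, about 0.11 kg, both ends alike and closed with black caps. Origin at its centre, x along its length. At the start it lies level in the notches of the tray's two rails (its axis 32 mm above the table). The tubes are interchangeable.
- pocket1 (a point): For the pocket marked with one dot on the green block's upper face: the point on its axis 10 mm outside its mouth, where a tube's centre is when fully home (25 mm further out if the lump stops it). z: the axis, outwards (35 degrees up, away from the robot); x: down and away from the robot; y: to the one-dot end. Pocket 28 mm square, 60 mm deep, 74 mm from the next.
- pocket2 (a point): For the pocket marked with two dots on the green block's upper face: the point on its axis 10 mm outside its mouth, where a tube's centre is when fully home (25 mm further out if the lump stops it). z: the axis, outwards (35 degrees up, away from the robot); x: down and away from the robot; y: to the one-dot end. Pocket 28 mm square, 60 mm deep, 74 mm from the next.
- pocket3 (a point): For the pocket marked with three dots on the green block's upper face: the point on its axis 10 mm outside its mouth, where a tube's centre is when fully home (25 mm further out if the lump stops it). z: the axis, outwards (35 degrees up, away from the robot); x: down and away from the robot; y: to the one-dot end. Pocket 28 mm square, 60 mm deep, 74 mm from the next.
- pocket4 (a point): For the pocket marked with four dots on the green block's upper face: the point on its axis 10 mm outside its mouth, where a tube's centre is when fully home (never blocked). z: the axis, outwards (35 degrees up, away from the robot); x: down and away from the robot; y: to the one-dot end. Pocket 28 mm square, 60 mm deep, 74 mm from the next.
- stand: Fixed plywood stand, base 140 x 326 x 8 mm; origin on the table right below the middle of the row of mouths, y along the row. Its leaning green block (40 x 310 mm, 65 mm deep along the pockets) has its mouths facing up and away from the robot, 95 mm above the table; plywood cheeks at both ends, behind the mouths. It may be left or right.
- tray: Fixed aluminium tray, 160 x 220 x 10 mm; origin at the centre of its underside. The tubes lie along its x at y = 74, 0 and -74 mm. Two dark notched rails, 8 mm thick and 27 mm high, cross under them at x = -50 and +50 mm; between the rails the floor is 4 mm above the table, so fingers can reach round a tube there.
- jar: Bystander: amber jar with white lid, 64 mm across, 85 mm tall; origin at the centre of its underside.
- mug: Bystander: small blue mug, 64 mm across, 65 mm tall, handle to its y; origin at the centre of its underside.
- brush: Bystander: pastry brush, 200 mm long, lying on the table; origin under its middle, x along it.
Not all that is in view belongs to the job. What is shaped like the tube3 but brown or yellow is not meant.

How it is judged (in metres and radians):
On the way, in this order (a step that is already met when the one before it is completed fails the run):
1. a tube is tried in the one-dot pocket, down to the lump or the floor (((distance between tube1 and pocket1 below 0.031 m and angle between the x axis of tube1 and the z axis of pocket1, either way round below 0.17 rad) or (distance between tube2 and pocket1 below 0.031 m and angle between the x axis of tube2 and the z axis of pocket1, either way round below 0.17 rad) or (distance between tube3 and pocket1 below 0.031 m and angle between the x axis of tube3 and the z axis of pocket1, either way round below 0.17 rad))), for 0.1 s.
2. then a tube is tried in the two-dot pocket (((distance between tube1 and pocket2 below 0.031 m and angle between the x axis of tube1 and the z axis of pocket1, either way round below 0.17 rad) or (distance between tube2 and pocket2 below 0.031 m and angle between the x axis of tube2 and the z axis of pocket1, either way round below 0.17 rad) or (distance between tube3 and pocket2 below 0.031 m and angle between the x axis of tube3 and the z axis of pocket1, either way round below 0.17 rad))), for 0.1 s.
3. then one is tried in the three-dot pocket, with a tube already home in pocket one or two (((distance between tube1 and pocket3 below 0.031 m and angle between the x axis of tube1 and the z axis of pocket1, either way round below 0.17 rad) or (distance between tube2 and pocket3 below 0.031 m and angle between the x axis of tube2 and the z axis of pocket1, either way round below 0.17 rad) or (distance between tube3 and pocket3 below 0.031 m and angle between the x axis of tube3 and the z axis of pocket1, either way round below 0.17 rad)) and (distance between any of tube1, tube2, tube3 and pocket1 below 0.008 m or distance between any of tube1, tube2, tube3 and pocket2 below 0.008 m)), for 0.1 s.
4. then one goes into the four-dot pocket, with two tubes already home in the first three (((distance between tube1 and pocket4 below 0.031 m and angle between the x axis of tube1 and the z axis of pocket1, either way round below 0.17 rad) or (distance between tube2 and pocket4 below 0.031 m and angle between the x axis of tube2 and the z axis of pocket1, either way round below 0.17 rad) or (distance between tube3 and pocket4 below 0.031 m and angle between the x axis of tube3 and the z axis of pocket1, either way round below 0.17 rad)) and ((distance between any of tube1, tube2, tube3 and pocket1 below 0.008 m and distance between any of tube1, tube2, tube3 and pocket2 below 0.008 m) or (distance between any of tube1, tube2, tube3 and pocket1 below 0.008 m and distance between any of tube1, tube2, tube3 and pocket3 below 0.008 m) or (distance between any of tube1, tube2, tube3 and pocket2 below 0.008 m and distance between any of tube1, tube2, tube3 and pocket3 below 0.008 m))), for 0.1 s.
At the end, for the whole second after the job is handed in: Each of the three tubes is fully home in a pocket of its own, which leaves the blocked one empty: its centre within 8 mm of the point where it is fully home, in line with the pocket (0.17 rad), and at rest ((distance between tube1 and pocket1 below 0.008 m or distance between tube1 and pocket2 below 0.008 m or distance between tube1 and pocket3 below 0.008 m or distance between tube1 and pocket4 below 0.008 m) and angle between the x axis of each of tube1, tube2, tube3 and the z axis of pocket1, either way round below 0.17 rad and linear speed of each of tube1, tube2, tube3 below 0.02 m/s and (distance between tube2 and pocket1 below 0.008 m or distance between tube2 and pocket2 below 0.008 m or distance between tube2 and pocket3 below 0.008 m or distance between tube2 and pocket4 below 0.008 m) and (distance between tube3 and pocket1 below 0.008 m or distance between tube3 and pocket2 below 0.008 m or distance between tube3 and pocket3 below 0.008 m or distance between tube3 and pocket4 below 0.008 m)); the robot touches nothing.
It fails at once if the jar is disturbed (moved over 25 mm) (distance of jar from where it was at the start of the episode above 0.025 m).
It fails at once if the mug is disturbed (moved over 25 mm) (distance of mug from where it was at the start of the episode above 0.025 m).
It fails at once if the brush is disturbed (moved over 25 mm) (distance of brush from where it was at the start of the episode above 0.025 m).
It also fails if it takes over 72 s, if anything falls off the work surface, if the arm or the gripper's body presses on something with over 40 N, if the wrist force passes 120 N, or if a joint passes its speed limit or range.

## Robot

A 7-joint arm with a two-finger parallel gripper is mounted at the origin on the work surface. World frame = base frame: x ahead of the robot, y to its left, z up, the work surface at z = 0. Lengths are in m, angles in degrees, forces in N, time in s.
With the tool pointing down it reaches from about 0.425 to 0.875 m from the base axis. Payload 4.7 kg.
Tool frame: the origin (TCP) lies at the very end of the fingers, on their centre line; the grasp point (between the pads) lies 19 mm behind it; z points along the fingers, x is the direction in which the jaws open and shut, and the axes are right-handed (so a half turn about z gives the same grasp; the last joint's range is limited). The gripper opens to 87 mm and grips with 3 to 60 N. Pads are 19 mm wide; open, the fingers measure 117 mm over their backs; the gripper's body (75 mm by 190 mm) begins 51 mm behind the grasp point.
Start: joints at [66.125, 18.392, -4.016, 83.108, 1.295, 78.541, -3.26], TCP at [0.271, -0.591, 0.223] pointing down, gripper open.
Joint ranges: [-163.93, 163.93], [-17.29, 119.83], [-79.2, 71.16], [3.27, 140.29], [-89.18, 269.18], [5.43, 117.66], [-154.24, 154.24]. Speed limits (degrees/s): [147.25, 147.25, 180, 180, 180, 180, 180].

## Interface

Orientations are given as [roll, pitch, yaw] about the fixed x, y, z axes, in that order (R = Rz(yaw) Ry(pitch) Rx(roll)).
In Python, from station import env gives the robot as it stands.
- The arm moves only by the tool arm_command, never from a script. Its arguments are lists of equal length, an entry for each row: "travel": the shift along the world's x, y, z in m, a list of three; "roll": the turn about the world's z in rad. A call has 1 to 8 rows; each row shifts and turns the commanded pose from where the row before left it; what a row does not reach is not made up. A row lasts 1/12 s, in which the tool goes at most 41.7 mm and 7.16 degrees, less where a joint would pass 70% of its speed; a pose out of reach is approached as far as the arm can. A call is refused whole if a number of a shift passes 0.0417 or a number of a turn 0.125, either way. A call with a gripper value outside its range is refused whole. "gripper" is the gripper's target within -1 to 1 (fully open at 1, half-way at 0, shut at -1), set as the call begins (left out, the last holds). The fingers move at their own pace and stop on an object; the grip force is fixed at half the most. Time passes only in rows, so rows that do not move let the fingers close. It gives the time, the measured TCP pose, the force and the opening at its end, in the units of the state.
- env.sense(): the state, without advancing time (a new reading comes with each control period).
- env.capture(name): name is "scene" or "top" or "wrist"; returns (picture, depth): 480x640x3 uint8, red, green, blue; 480x640 float32, m along the optical axis (not along the pixel's ray), 0 where there is no reading.
- env.get_calibration(name): a dict with "K" (3x3 intrinsics, pixels), "extrinsics" (4x4, takes a point from world to camera coordinates). Camera axes: x right, y up, looking along -z (the intrinsics and any distortion apply to the point x, -y, -z); pixel columns grow to the right and rows downward; lengths in m; the calibration is good to about 2 mm. A picture is of the moment at which its call begins: read the wrist's pose just before it. get_calibration takes no time and is no camera call; for the wrist camera it gives the pose at the moment of the call.
- env.job_done(): hands the job in, once; it reports no verdict.
Trained networks look in the newest picture that a camera, given by its name, has taken for a name from the list of things; names that differ only in an ending like _2 or _b are one class to them, and where a whole thing is asked for, a point or a joint stands for the part that bears it (a point fixed in the world has none). Each returns a list of dicts, best first, with "score" (0 to 1); they miss things now and then, are a little off and sometimes report something else, mostly with a low value. They report only what shows in the picture. A call takes as long as a camera call. They do not tell look-alikes from the thing itself.
- env.search_frame(camera, thing): "centre" ([x, y, z] in m, in the coordinates of the camera as it stood for that picture, good to about 4 mm: the middle of the surface that is visible of it).
The state is a dict: "time_s": time; "q": joint angles; "qvel": joint speeds; "effort": joint torques, N m; "tcp_pos": TCP position; "tool_rot": TCP orientation; "wrist_force": force on the tool from outside, world axes, zero at the start; "torque": the same for the moment, N m; "width": opening from 0.0 (shut) to 1.0 (fully open).
Only numpy, scipy, OpenCV 4.12 (cv2) and the standard library are available. Lean on these libraries where they do the work, as an engineer would, in place of code of your own. Each camera call takes 0.05 s, during which the arm holds its last target. There are 200 camera calls.

## Working session

There is one attempt and no reset: what is moved stays moved. The work goes in short steps, Python scripts to look and compute and a tool call to move; the robot and the scene stay as the last step left them, time stands still between calls to the robot, and variables do not carry over. Pictures are saved under pics/ and viewed, about 8 in all and at most 12, crops included, and the job is handed in when it is done.

Besides the shell and the picture viewer there is one more tool, called after "Request:" as name(argument=value, ...) on one line, values as JSON. arm_command: Moves the arm, as the interface text tells. Its arguments: {"type":"object","properties":{"travel":{"type":"array"},"roll":{"type":"array"},"gripper":{"type":"number"}},"required":["travel","roll"]}

```bash
mkdir -p pics; cat > h.py <<'E'
import numpy as np, cv2
from station import env
def cap(n,f=None):
    im,d=env.capture(n); c=env.get_calibration(n)
    if f: cv2.imwrite('pics/'+f,im[:,:,::-1])
    return im,d,np.array(c['K']),np.array(c['extrinsics'])
def w(p,E):  # camera->world
    return (np.linalg.inv(E)@np.r_[p,1])[:3]
def cloud(d,K,E):
    v,u=np.indices(d.shape); P=np.stack([(u-K[0,2])/K[0,0]*d,-(v-K[1,2])/K[1,1]*d,-d,np.ones_like(d)],-1)
    return (P@np.linalg.inv(E).T)[...,:3]
def pix(p,K,E):
    c=E@np.r_[p,1]; return np.round([K[0,0]*c[0]/-c[2]+K[0,2],K[1,1]*c[1]/c[2]+K[1,2]]) 
E
python3 - <<'E'
from h import *
np.set_printoptions(precision=3,suppress=True)
s=env.sense(); print(s)
ims=[]
for n in ['top','scene']:
    im,d,K,E=cap(n,n+'0.png'); np.savez(n+'0',im=im,d=d,K=K,E=E)
    print(n,'cam at',np.linalg.inv(E)[:3,3])
    for t in ['tube1','stand','tray','jar','mug','brush','pocket1','pocket4']:
        for r in env.search_frame(n,t)[:5]:
            p=w(r['centre'],E); print(t,round(r['score'],2),p,pix(p,K,E))
E
```

```text
{'time_s': 0.0, 'q': array([66.126, 18.44 , -4.017, 83.174,  1.297, 78.54 , -3.259]), 'qvel': array([-0.069, -0.011, -0.072,  0.078,  0.001,  0.017,  0.024]), 'effort': array([ -0.001, -49.129,  -0.404, -31.253,  -0.064,   0.044,   0.   ]), 'tcp_pos': array([ 0.271, -0.59 ,  0.221]), 'tool_rot': array([179.993,   0.109, -65.313]), 'wrist_force': array([-0.452,  0.139,  0.283]), 'torque': array([-0.005, -0.044, -0.019]), 'width': 1.0039530066514744}
top cam at [0.368 0.057 0.893]
tube1 0.89 [0.569 0.412 0.022] [145. 190.]
tube1 0.84 [0.338 0.372 0.024] [162. 311.]
tube1 0.83 [0.341 0.126 0.023] [293. 307.]
tube1 0.78 [0.587 0.101 0.045] [304. 175.]
tube1 0.77 [0.563 0.169 0.045] [268. 188.]
stand 0.74 [0.747 0.194 0.017] [257. 102.]
stand 0.63 [ 0.501 -0.202  0.083] [474. 213.]
tray 0.97 [0.561 0.166 0.005] [273. 193.]
jar 0.95 [0.771 0.014 0.083] [348.  72.]
mug 0.75 [ 0.368 -0.027  0.005] [374. 290.]
brush 0.65 [0.746 0.197 0.016] [256. 102.]
pocket1 0.95 [ 0.508 -0.205  0.094] [478. 208.]
pocket4 0.95 [ 0.508 -0.205  0.094] [478. 208.]
scene cam at [ 1.258 -0.095  1.108]
tube1 0.85 [0.553 0.241 0.039] [400. 268.]
tube1 0.85 [0.198 0.281 0.022] [376. 168.]
tube1 0.84 [0.359 0.131 0.018] [337. 220.]
tube1 0.81 [0.576 0.171 0.043] [374. 280.]
tube1 0.79 [0.595 0.103 0.041] [348. 293.]
stand 0.94 [ 0.537 -0.21   0.009] [212. 303.]
tray 0.75 [0.581 0.159 0.   ] [369. 293.]
tray 0.28 [0.764 0.195 0.017] [407. 355.]
jar 0.85 [0.802 0.01  0.087] [328. 374.]
mug 0.84 [ 0.373 -0.023  0.039] [278. 229.]
brush 0.8 [0.765 0.193 0.017] [406. 356.]
pocket1 0.93 [ 0.526 -0.209  0.089] [206. 280.]
pocket4 0.93 [ 0.526 -0.209  0.089] [206. 280.]
```

View pics/top0.png

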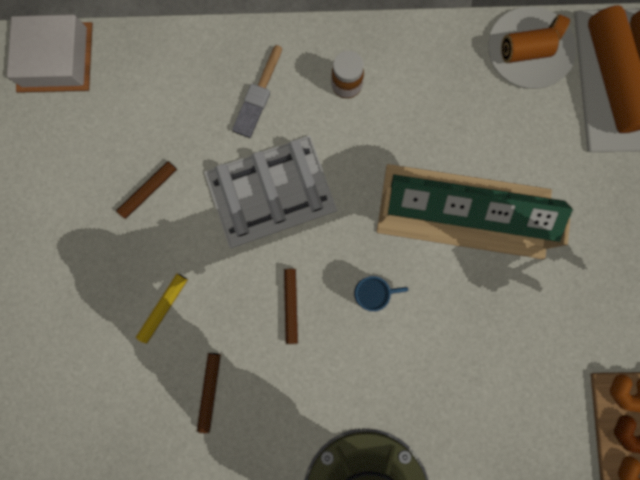

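View pics/scene0.png

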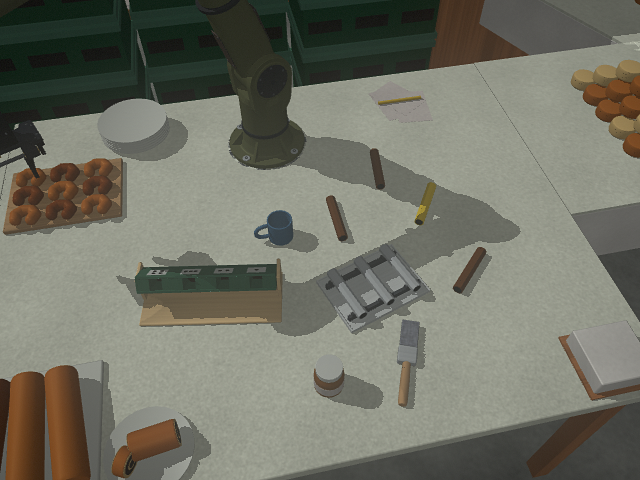

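Top view: three grey tubes lie on the tray at pixels (231,205), (270,187) and (307,170). The brown and yellow sticks at (147,188), (162,308), (291,305) and (208,392) are look-alikes lying on the table, so not meant. The stand's dot plates one to four are at (415,199), (457,206), (499,212), (542,219).

```bash
python3 - <<'E'
from h import *
np.set_printoptions(precision=4,suppress=True)
D=np.load('top0.npz'); im,d,K,E=[D[k] for k in ('im','d','K','E')]
P=cloud(d,K,E); ok=d>0
m=ok&(P[...,2]>.036)&(P[...,2]<.06)&(abs(P[...,0]-.57)<.12)&(abs(P[...,1]-.165)<.14)
m[:,:200]=0;m[:,335:]=0
n,l,st,c=cv2.connectedComponentsWithStats(m.astype(np.uint8))
for i in range(1,n):
    if st[i,4]<60: continue
    q=P[l==i]; r=cv2.minAreaRect(q[:,:2].astype(np.float32)); vx,vy,_,_=cv2.fitLine(q[:,:2].astype(np.float32),2,0,.01,.01).ravel()
    print('tube',st[i],'rect',r,'z',np.percentile(q[:,2],[10,50,90]),'ang',np.degrees(np.arctan2(vy,vx)))
# stand
for nm in ['top','scene']:
    D=np.load(nm+'0.npz'); im,d,K,E=[D[k] for k in ('im','d','K','E')]
    P=cloud(d,K,E); ok=d>0
    reg=ok&(abs(P[...,0]-.5)<.15)&(abs(P[...,1]+.2)<.2)
    im=im.astype(int); g=reg&(im[...,1]>im[...,0]+12)&(P[...,2]>.05)
    print(nm,'green',g.sum(), P[g].min(0),P[g].max(0))
    # white plates
    b=reg&(im.min(-1)>120)&(P[...,2]>.06)&(P[...,2]<.13)
    n,l,st,c=cv2.connectedComponentsWithStats(b.astype(np.uint8))
    for i in range(1,n):
        if st[i,4]>40: print(' plate',c[i],st[i,4],P[l==i].mean(0))
    # top face plane: points with slope normal (-sin35*..)
    q=P[g]
    best=None
    rng=np.random.default_rng(0)
    for _ in range(400):
        a=q[rng.choice(len(q),3,0)]; nn=np.cross(a[1]-a[0],a[2]-a[0]); L=np.linalg.norm(nn)
        if L<1e-6: continue
        nn/=L; e=abs((q-a[0])@nn)<.003
        if best is None or e.sum()>best.sum(): best=e
    z=q[best]; c0=z.mean(0); nn=np.linalg.svd(z-c0,full_matrices=False)[2][2]; nn*=np.sign(nn[2])
    print(' plane',best.sum(),c0,nn,'tilt',np.degrees(np.arccos(nn[2])),'yaw',np.degrees(np.arctan2(-nn[1],-nn[0])))
    print(' rect',cv2.minAreaRect(z[:,:2].astype(np.float32)), 'z',np.percentile(z[:,2],[1,99]))
    for t,lo,hi in (('base',.004,.013),):
        m=reg&(P[...,2]>lo)&(P[...,2]<hi); print(' ',t,m.sum(),cv2.minAreaRect(P[m][:,:2].astype(np.float32)))
im=cv2.imread('pics/top0.png'); sc=cv2.imread('pics/scene0.png')
a=cv2.resize(im[120:260,190:590],(800,280),interpolation=cv2.INTER_CUBIC); b=cv2.resize(sc[230:340,110:450],(800,259),interpolation=cv2.INTER_CUBIC)
cv2.imwrite('pics/crop1.png',np.vstack([a,b]))
E
```

```text
tube [288 140  36  72 917] rect ((0.5881460905075073, 0.09902715682983398), (0.1411169320344925, 0.02404053509235382), 18.372060775756836) z [0.0392 0.0438 0.0464] ang 18.379652
tube [251 152  36  72 914] rect ((0.5666744709014893, 0.16977183520793915), (0.14134755730628967, 0.024107342585921288), 18.46763801574707) z [0.0391 0.0437 0.0464] ang 18.437096
tube [215 164  35  73 933] rect ((0.5436201691627502, 0.23976966738700867), (0.14146193861961365, 0.0244586244225502), 18.631906509399414) z [0.0392 0.0436 0.0464] ang 18.39797
top green 4948 [ 0.3503 -0.3587  0.0501] [ 0.5701 -0.0008  0.1152]
 plate [542.75   216.9318] 44 [ 0.4885 -0.3147  0.1001]
 plate [551.451  219.5098] 51 [ 0.4838 -0.3299  0.0989]
 plane 3710 [ 0.5016 -0.206   0.0949] [-0.5612  0.1019  0.8214] tilt 34.77558477829547 yaw -10.291029200374936
 rect ((0.5030966997146606, -0.20425690710544586), (0.3078467547893524, 0.0535973496735096), 79.43584442138672) z [0.0767 0.1135]
  base 6159 ((0.5000165700912476, -0.19993771612644196), (0.29976001381874084, 0.39971986413002014), 0.033437252044677734)
scene green 1848 [ 0.3508 -0.3633  0.05  ] [ 0.5774 -0.002   0.115 ]
 plane 1335 [ 0.5374 -0.2155  0.0948] [ 0.8121 -0.1463  0.5649] tilt 55.60762479171508 yaw 169.79039345872638
 rect ((0.5384308695793152, -0.21031241118907928), (0.30849340558052063, 0.025875646620988846), 79.56648254394531) z [0.0777 0.1121]
  base 4468 ((0.4997691512107849, -0.1996147781610489), (0.39839401841163635, 0.29906460642814636), 89.94160461425781)
```

View pics/crop1.png

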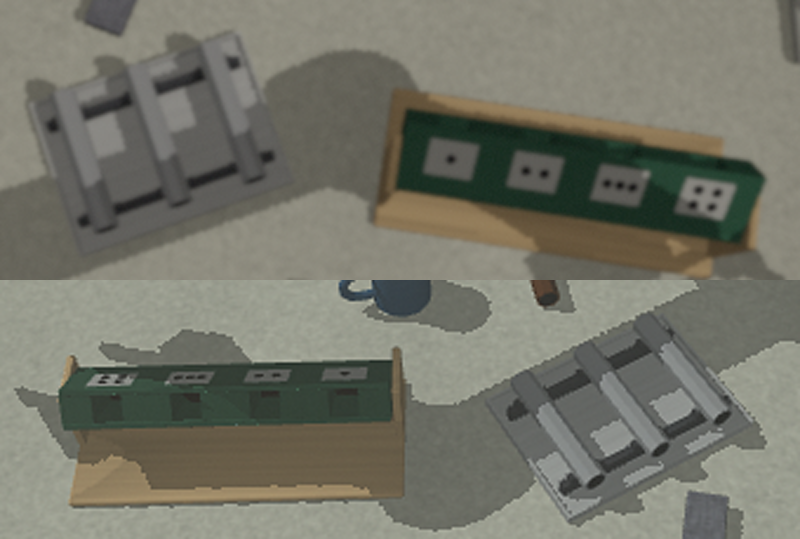

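Request:
arm_command(travel=[[0.0173,0.035,0],[0.0173,0.035,0],[0.0173,0.035,0],[0.0173,0.035,0],[0.0173,0.035,0],[0.0173,0.035,0],[0.0173,0.035,0],[0.0173,0.035,0]], roll=[-0.014,-0.014,-0.014,-0.014,-0.014,-0.014,-0.014,-0.012], gripper=0.3)

```text
time_s: 1.57
tcp_pos: [0.4104, -0.3089, 0.2229]
tool_rot: [-180.0, -0.1, -71.7]
wrist_force: [0.6, -0.5, -0.7]
width: 0.655
```

Request:
arm_command(travel=[[0.0173,0.035,0],[0.0173,0.035,0],[0.0173,0.035,0],[0.0173,0.035,0],[0.0173,0.035,0],[0.0173,0.035,0],[0.0173,0.035,0],[0.0173,0.035,0]], roll=[0,0,0,0,0,0,0,0])

```text
time_s: 2.23
tcp_pos: [0.5488, -0.029, 0.223]
tool_rot: [-180.0, -0.1, -71.6]
wrist_force: [2.3, -1.0, 0.4]
width: 0.649
```

Request:
arm_command(travel=[[0.0173,0.035,0],[0.0173,0.035,0],[0.0173,0.035,0],[0.0173,0.034,0],[0,0,0],[0,0,0]], roll=[0,0,0,0,0,0])

```text
time_s: 2.73
tcp_pos: [0.6172, 0.1119, 0.2221]
tool_rot: [180.0, 0.1, -71.3]
wrist_force: [-0.1, -0.5, -0.2]
width: 0.648
```

```bash
python3 - <<'E'
from h import *
np.set_printoptions(precision=4,suppress=True,linewidth=200)
s=env.sense(); print(s['time_s'],s['tcp_pos'],s['tool_rot'],s['width'],s['q'])
# profile of stand along its x at several row positions (top view)
a=np.array([.9836,-.1805]);b=np.array([.1805,.9836]);M=np.array([.5395,-.2107])
for nm in ['top','scene']:
    D=np.load(nm+'0.npz'); P=cloud(D['d'],D['K'],D['E']); q=P[D['d']>0]
    X=(q[:,:2]-M)@a; Y=(q[:,:2]-M)@b
    for y in (-74,0,74):
        print(nm,y,[(x,round(1000*np.median(q[m,2]))) for x in range(-160,120,10) for m in [(abs(X*1000-x)<5)&(abs(Y*1000-y)<12)] if m.sum()>3])
    for e in (-160,160): 
        m=(abs(Y*1000-e)<8)&(abs(X)<.12); print(' cheek',e,[(x,round(1000*q[m&(abs(X*1000-x)<5),2].max())) for x in range(-100,100,20) if (m&(abs(X*1000-x)<5)).sum()])
im,d,K,E=cap('wrist','w1.png')
for r in env.search_frame('wrist','tube1')[:4]: print(r['score'],w(r['centre'],E))
P=cloud(d,K,E); m=(d>0)&(P[...,2]>.036)&(P[...,2]<.055)&(abs(P[...,0]-.57)<.12)&(abs(P[...,1]-.165)<.14)
n,l,st,c=cv2.connectedComponentsWithStats(m.astype(np.uint8))
for i in range(1,n):
    if st[i,4]>400: print(st[i],cv2.minAreaRect(P[l==i][:,:2].astype(np.float32)),np.percentile(P[l==i][:,2],90))
E
```

```text
2.7333 [0.6172 0.1119 0.2221] [179.978    0.1167 -71.308 ] 0.648159798077891 [ 16.0195  19.1853 -36.1506  85.5893  11.273   78.952  -92.0856]
top -74 [(-160, 2), (-150, 1), (-140, 1), (-130, 1), (-120, 2), (-110, 1), (-100, 1), (-90, 8), (-80, 10), (-70, 10), (-60, 76), (-50, 86), (-40, 93), (-30, 101), (-20, 107), (-10, 110), (0, 94), (10, 83), (30, 10), (40, 10), (50, 4), (60, 1), (70, 2), (80, 2), (90, 1), (100, 2), (110, 1)]
top 0 [(-160, 1), (-150, 1), (-140, 1), (-130, 1), (-120, 2), (-110, 1), (-100, 1), (-90, 7), (-80, 10), (-70, 10), (-60, 77), (-50, 86), (-40, 94), (-30, 101), (-20, 108), (-10, 110), (0, 95), (10, 84), (30, 9), (40, 9), (50, 3), (60, 2), (70, 2), (80, 2), (90, 2), (100, 1), (110, 2)]
top 74 [(-160, 1), (-150, 1), (-140, 1), (-130, 1), (-120, 2), (-110, 1), (-100, 2), (-90, 8), (-80, 9), (-70, 10), (-60, 77), (-50, 87), (-40, 94), (-30, 101), (-20, 108), (-10, 110), (0, 95), (10, 84), (30, 9), (40, 9), (50, 3), (60, 1), (70, 2), (80, 1), (90, 1), (100, 2), (110, 1)]
 cheek -160 [(-100, 5), (-80, 12), (-60, 93), (-40, 97), (-20, 112), (0, 99), (40, 12), (60, 
[... 932 characters left out ...]
 (20, 9), (40, 12), (60, 4), (80, 3)]
 cheek 160 [(-100, 0), (-80, 9), (-60, 90), (-40, 95), (-20, 111), (0, 107), (20, 11), (40, 11), (60, 6), (80, 3)]
0.97 [0.5924 0.1771 0.0426]
0.91 [0.5753 0.2446 0.0405]
0.7 [0.6043 0.1014 0.0426]
[ 172  181   30   81 1799] ((0.5712661147117615, 0.24749726057052612), (0.0864667221903801, 0.024532146751880646), 17.906177520751953) 0.04371993887572727
[ 243  182   27   92 1951] ((0.5878251194953918, 0.17513862252235413), (0.0990394651889801, 0.02421329915523529), 18.233224868774414) 0.043820309146073266
[ 315  184   23  106 2328] ((0.6010375022888184, 0.10137803852558136), (0.11660420894622803, 0.02337203361093998), 18.079986572265625) 0.04402863458682519
```

Request:
arm_command(travel=[[0,0,-0.035],[0,0,-0.035],[0,0,-0.035],[0,0,-0.035],[0,0,-0.03],[0,0,0],[0,0,0]], roll=[0,0,0,0,0,0,0])

```text
time_s: 3.42
tcp_pos: [0.6163, 0.106, 0.0517]
tool_rot: [179.8, -0.0, -71.8]
wrist_force: [-0.1, -0.2, 0.6]
width: 0.648
```

Request:
arm_command(travel=[[0,0.001,-0.02],[0,0,-0.018],[0,0,0],[0,0,0]], roll=[0,0,0,0])

```text
time_s: 3.75
tcp_pos: [0.6185, 0.1087, 0.0166]
tool_rot: [-179.9, -0.1, -71.7]
wrist_force: [0.1, 0.3, 0.5]
width: 0.652
```

Request:
arm_command(travel=[[0,0,0],[0,0,0],[0,0,0],[0,0,0],[0,0,0],[0,0,0]], roll=[0,0,0,0,0,0], gripper=-1)

```text
time_s: 4.25
tcp_pos: [0.6175, 0.1096, 0.0149]
tool_rot: [-180.0, 0.0, -71.6]
wrist_force: [-0.3, 1.9, 1.8]
width: 0.28
```

Request:
arm_command(travel=[[0,0,0.02],[0,0,0.03],[0,0,0.035],[0,0,0.035],[0,0,0.035],[0,0,0.03],[-0.01,-0.022,0],[-0.015,-0.032,0]], roll=[0,0,0,0,0,0,0,-0.06])

```text
time_s: 4.92
tcp_pos: [0.5937, 0.0599, 0.2021]
tool_rot: [-179.7, 0.1, -74.7]
wrist_force: [0.9, -0.6, -2.2]
width: 0.272
```

Request:
arm_command(travel=[[-0.015,-0.032,0],[-0.015,-0.032,0],[-0.015,-0.032,0],[-0.015,-0.032,0],[-0.015,-0.032,0],[-0.015,-0.032,0],[-0.015,-0.032,0],[-0.015,-0.032,0]], roll=[-0.06,-0.06,-0.06,-0.06,-0.06,-0.06,-0.06,-0.023])

```text
time_s: 5.58
tcp_pos: [0.4712, -0.2018, 0.1994]
tool_rot: [180.0, -0.0, -100.6]
wrist_force: [0.9, -0.5, -1.2]
width: 0.265
```

Request:
arm_command(travel=[[-0.0145,-0.032,0],[0,0,-0.03],[0,0,-0.03],[0,0,0],[0,0,0],[0,0,0]], roll=[0,0,0,0,0,0])

```text
time_s: 6.08
tcp_pos: [0.4589, -0.2323, 0.1408]
tool_rot: [-179.9, -0.0, -100.4]
wrist_force: [-0.3, 0.3, -1.0]
width: 0.274
```

Request:
arm_command(travel=[[0,0,-0.02],[0,0,-0.015],[0,0,-0.01],[0,0,-0.008],[0,0,-0.006],[0,0,-0.006],[0,0,0]], roll=[0,0,0,0,0,0,0])

```text
time_s: 6.67
tcp_pos: [0.458, -0.2326, 0.0745]
tool_rot: [180.0, -0.0, -100.4]
wrist_force: [-3.4, 0.9, 1.4]
width: 0.271
```

Request:
arm_command(travel=[[0,0,-0.005],[0,0,-0.004],[0,0,-0.003],[0,0,0]], roll=[0,0,0,0])

```text
time_s: 7.0
tcp_pos: [0.4576, -0.233, 0.0629]
tool_rot: [180.0, -0.0, -100.5]
wrist_force: [-5.4, 1.6, 3.1]
width: 0.273
```

```bash
cat > tilt.py <<'E'
import sys
from h import *
np.set_printoptions(precision=4,suppress=True,linewidth=200)
s=env.sense(); T=s['tcp_pos']; print(s['time_s'],T,s['tool_rot'][2],s['wrist_force'],s['width'])
a=np.array([.9836,-.1805]);b=np.array([.1805,.9836]);M=np.array([.5395,-.2107])
for nm in sys.argv[1:]:
    im,d,K,E=cap(nm,'%s_%04d.png'%(nm,s['time_s']*100)); P=cloud(d,K,E); q=P[d>0]
    X=(q[:,:2]-T[:2])@a*1000; Y=(q[:,:2]-T[:2])@b*1000; Z=(q[:,2]-T[2])*1000
    print(nm,[(x,round(np.percentile(q[m,2]*1000,90)),round(np.median(Y[m]),1)) for x in range(-120,70,6) for m in [(abs(X-x)<3)&(abs(Y)<9)&(Z<70)&(Z>-70)] if m.sum()>3])
E
python3 tilt.py wrist top scene
```

```text
7.0 [ 0.4576 -0.233   0.0629] -100.45383435342994 [-5.3642  1.613   3.0919] 0.2729497367735145
wrist [(-30, 74, np.float64(0.2)), (-24, 80, np.float64(0.1)), (-18, 84, np.float64(0.1)), (-12, 88, np.float64(-0.3)), (-6, 93, np.float64(0.1)), (0, 94, np.float64(0.3)), (18, 109, np.float64(0.1)), (24, 113, np.float64(0.1)), (30, 111, np.float64(0.1)), (36, 103, np.float64(0.0)), (42, 97, np.float64(0.0)), (48, 101, np.float64(0.0)), (54, 105, np.float64(0.0)), (60, 110, np.float64(0.0)), (66, 111, np.float64(-0.0))]
top [(-120, 3, np.float64(-0.7)), (-114, 3, np.float64(0.1)), (-108, 4, np.float64(0.3)), (-102, 4, np.float64(-0.9)), (-96, 3, np.float64(-1.2)), (-90, 38, np.float64(-0.2)), (-84, 41, np.float64(2.5)), (-78, 46, np.float64(3.4)), (-72, 50, np.float64(3.3)), (-66, 54, np.float64(2.9)), (-60, 58, np.float64(2.9)), (-54, 62, np.float64(2.4)), (-48, 66, np.float64(2.3)), (-42, 71, np.float64(2.3)), (-36, 75, np.float64(1.3)), (-30, 77, np.float64(2.1)), (-24, 3, np.float64(1.4)), (-18, 3, np.float64(3.3)), (-12, 9, np.float64(6.6)), (0, 10, np.float64(5.6))]
scene [(-60, 0, np.float64(6.2)), (-48, 1, np.float64(7.1)), (-6, 94, np.float64(-3.9)), (6, 101, np.float64(-1.3)), (12, 104, np.float64(3.8)), (18, 109, np.float64(3.6)), (24, 113, np.float64(2.8)), (30, 112, np.float64(1.0)), (36, 104, np.float64(-1.5)), (42, 97, np.float64(-1.2)), (48, 99, np.float64(-0.8)), (54, 104, np.float64(-0.2)), (60, 107, np.float64(0.2)), (66, 112, np.float64(0.6))]
```

Request:
arm_command(travel=[[0,0,0.03],[0,0,0.035],[0,0,0.035],[0,0,0.03],[0.018,0.01,0],[0.029,0.0162,0],[0.0311,0.0174,0],[0.0311,0.0174,0]], roll=[0,0,0,0,0,0,0,0])

```text
time_s: 7.82
tcp_pos: [0.5693, -0.1713, 0.1932]
tool_rot: [-179.8, -0.0, -100.5]
wrist_force: [-0.1, -0.9, -1.2]
width: 0.269
```

Request:
arm_command(travel=[[0.0311,0.0174,0],[0.0311,0.0174,0],[0.0311,0.0174,0],[0,0,-0.022],[0,0,-0.022],[0,0,0],[0,0,0],[0,0,0]], roll=[0,0,0,0,0,0,0,0])

```text
time_s: 8.48
tcp_pos: [0.6611, -0.1199, 0.1496]
tool_rot: [-179.9, 0.0, -100.5]
wrist_force: [-0.2, 0.2, -1.7]
width: 0.272
```

```bash
python3 tilt.py wrist; ls pics
```

```text
8.4833 [ 0.6611 -0.1199  0.1496] -100.47764495842137 [-0.2372  0.1932 -1.721 ] 0.27229993873366104
wrist [(-30, 161, np.float64(6.7)), (-24, 168, np.float64(0.1)), (-18, 172, np.float64(0.1)), (-12, 176, np.float64(0.1)), (-6, 180, np.float64(0.0)), (0, 181, np.float64(0.0)), (18, 196, np.float64(-0.0)), (24, 200, np.float64(-0.0)), (30, 199, np.float64(-0.0)), (36, 191, np.float64(-0.0)), (42, 182, np.float64(-0.0))]
crop1.png
scene0.png
scene_0700.png
top0.png
top_0700.png
w1.png
wrist_0700.png
wrist_0848.png
```

View pics/wrist_0848.png

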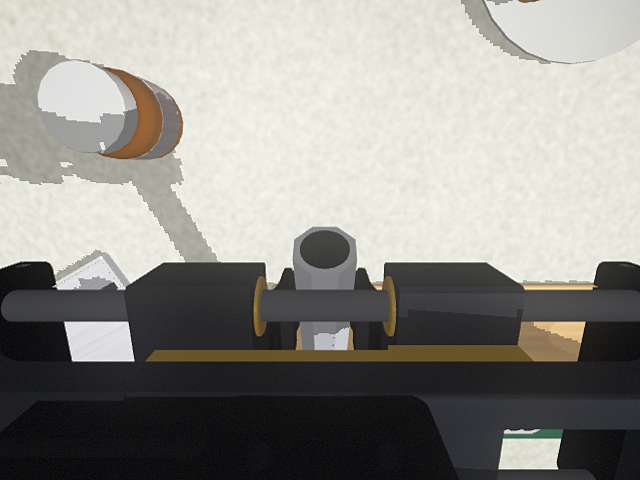

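```bash
python3 - <<'E'
from h import *
np.set_printoptions(precision=4,suppress=True,linewidth=200)
a=np.array([.9836,-.1805]);b=np.array([.1805,.9836]);M=np.array([.5395,-.2107])
c=env.get_calibration('wrist'); K=np.array(c['K']); C=np.linalg.inv(np.array(c['extrinsics'])); s=env.sense()
C[:3,3]+=np.array([.4576,-.233,.0629])-s['tcp_pos']; print(C[:3,3])
n=np.array([-.5736*a[0],-.5736*a[1],.8192])
def go(im,C,K,nm):
    g=im.min(-1); h=cv2.cvtColor(im,cv2.COLOR_BGR2HSV)
    green=((h[...,0]>50)&(h[...,0]<95)&(h[...,1]>90)).astype(np.uint8)
    hull=cv2.morphologyEx(green,cv2.MORPH_CLOSE,np.ones((1,1)))
    wh=((h[...,1]<60)&(g>70)).astype(np.uint8)
    N,l,st,_=cv2.connectedComponentsWithStats(wh)
    p0=np.r_[M-.0115*a,.0955+.0164]
    def toface(uv):
        r=np.stack([(uv[:,0]-K[0,2])/K[0,0],-(uv[:,1]-K[1,2])/K[1,1],-np.ones(len(uv))],1)@C[:3,:3].T
        t=((p0-C[:3,3])@n)/(r@n); return C[:3,3]+t[:,None]*r
    for i in range(1,N):
        if st[i,4]<80: continue
        v,u=np.nonzero(l==i); X=toface(np.stack([u,v],1).astype(float)); Y=(X[:,:2]-M)@b; xx=(X[:,:2]-M)@a
        r=cv2.minAreaRect(np.stack([xx,Y],1).astype(np.float32))
        if abs(xx.mean()+.038)<.03: print(nm,st[i],'x',xx.min(),xx.max(),'y',Y.min(),Y.max(),'mid',(Y.min()+Y.max())/2,'rect',r)
go(cv2.imread('pics/wrist_0700.png'),C,K,'wrist')
for nm in ('top0','top_0700'):
    D=np.load('top0.npz'); go(cv2.imread('pics/%s.png'%nm),np.linalg.inv(D['E']),D['K'],nm)
E
```

```text
[ 0.5224 -0.245   0.2247]
wrist [ 264  187  119  103 6992] x -0.07413188804927402 -0.02024487860310241 y -0.05757020051950332 -0.015437048090615144 mid -0.03650362430505923 rect ((-0.04719707369804382, -0.03651260584592819), (0.053894829005002975, 0.042116884142160416), 0.049107249826192856)
wrist [ 446  187  145   63 5776] x -0.04849202720072649 -0.020344376202513868 y -0.1315392893636516 -0.08912963183098371 mid -0.11033446059731766 rect ((-0.034454990178346634, -0.11033375561237335), (0.04235856235027313, 0.028134332969784737), 89.88003540039062)
wrist [  57  188  145   63 6233] x -0.048659639878780456 -0.02040774191578622 y 0.016112422479137436 0.05845047361234901 mid 0.03728144804574322 rect ((-0.03450451046228409, 0.037283964455127716), (0.028257697820663452, 0.04232180863618851), 0.0889345109462738)
wrist [ 614  201   26   65 1139] x -0.05810770203584151 -0.02591434094628444 y -0.18124701623473868 -0.15306894181650063 mid -0.16715797902561966 rect ((-0.044808901846408844, -0.16405151784420013), (0.04262983426451683, 0.008536459878087044), 40.958580017089844)
wrist [  0 220  31
[... 1071 characters left out ...]
y -0.13492513777435128 -0.09008834527403095 mid -0.11250674152419111 rect ((-0.033636972308158875, -0.11251259595155716), (0.04498030245304108, 0.02962564490735531), 89.47845458984375)
top_0700 [402 189  27  21 404] x -0.04819356217598813 -0.020732478674068893 y 0.08920027421594429 0.13081886676941762 mid 0.11000957049268095 rect ((-0.03443935886025429, 0.11001615226268768), (0.0274494718760252, 0.041569922119379044), 0.19088926911354065)
top_0700 [444 196  14  18 144] x -0.047717085471664075 -0.02082896497831821 y 0.03917238964192155 0.05651607745854739 mid 0.04784423355023447 rect ((-0.03426666930317879, 0.04798450693488121), (0.026908082887530327, 0.01713322103023529), 1.1423150300979614)
```

View pics/wrist_0700.png

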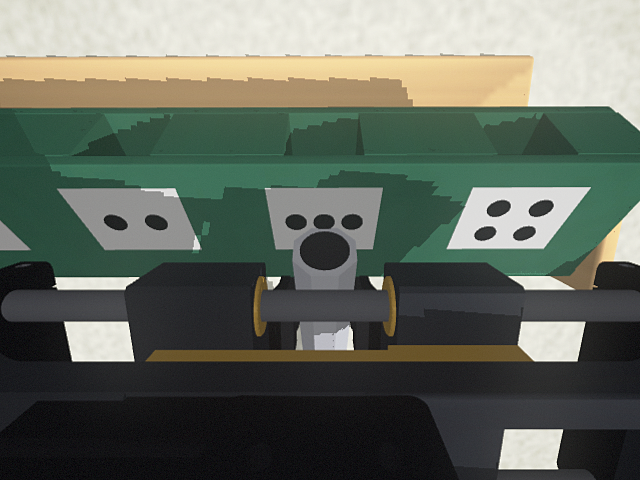

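Request:
arm_command(travel=[[-0.00645,0.0012,-0.0046],[-0.00645,0.0012,-0.0046],[-0.00403,0.00074,-0.00287],[-0.00403,0.00074,-0.00287],[-0.00403,0.00074,-0.00287],[-0.00403,0.00074,-0.00287],[0,0,0]], roll=[0,0,0,0,0,0,0])

```text
time_s: 9.12
tcp_pos: [0.6298, -0.1139, 0.127]
tool_rot: [179.9, -0.0, -100.4]
wrist_force: [0.1, 0.3, -1.9]
width: 0.27
```

Request:
arm_command(travel=[[-0.00403,0.00074,-0.00287],[-0.00403,0.00074,-0.00287],[-0.00403,0.00074,-0.00287],[-0.00403,0.00074,-0.00287],[0,0,0]], roll=[0,0,0,0,0])

```text
time_s: 9.53
tcp_pos: [0.6138, -0.1109, 0.1154]
tool_rot: [179.9, -0.0, -100.4]
wrist_force: [0.2, 0.2, -2.3]
width: 0.272
```

Request:
arm_command(travel=[[-0.00403,0.00074,-0.00287],[-0.00403,0.00074,-0.00287],[0,0,0]], roll=[0,0,0])

```text
time_s: 9.78
tcp_pos: [0.6061, -0.1094, 0.1099]
tool_rot: [179.9, -0.0, -100.4]
wrist_force: [-1.0, -0.8, -1.4]
width: 0.275
```

Request:
arm_command(travel=[[-0.00403,0.00074,-0.00287],[-0.00161,0.0003,-0.00115],[0,0,0]], roll=[0,0,0])

```text
time_s: 10.03
tcp_pos: [0.601, -0.1085, 0.1063]
tool_rot: [180.0, -0.0, -100.4]
wrist_force: [-0.2, 0.4, -2.2]
width: 0.269
```

Request:
arm_command(travel=[[-0.00403,0.00074,-0.00287],[-0.00323,0.0006,-0.0023],[0,0,0]], roll=[0,0,0])

```text
time_s: 10.28
tcp_pos: [0.5932, -0.1071, 0.1008]
tool_rot: [179.9, -0.0, -100.4]
wrist_force: [-0.0, 0.2, -2.4]
width: 0.272
```

Request:
arm_command(travel=[[-0.00242,0.00044,-0.00172],[-0.00161,0.0003,-0.00115],[0,0,0]], roll=[0,0,0])

```text
time_s: 10.53
tcp_pos: [0.5917, -0.1068, 0.0997]
tool_rot: [-179.8, -0.0, -100.4]
wrist_force: [2.4, 0.4, 0.7]
width: 0.274
```

Request:
arm_command(travel=[[-0.00322,0.0006,-0.0023],[0,0,0],[0,0,0]], roll=[0,0,0])

```text
time_s: 10.78
tcp_pos: [0.5917, -0.1067, 0.0997]
tool_rot: [-179.4, -0.0, -100.4]
wrist_force: [7.2, -1.7, 5.9]
width: 0.271
```

```bash
python3 tilt.py wrist top
```

```text
10.7833 [ 0.5917 -0.1067  0.0997] -100.44587800382817 [ 7.2389 -1.721   5.8676] 0.27083307282882146
wrist [(-30, 111, np.float64(7.2)), (-24, 117, np.float64(-0.1)), (-18, 121, np.float64(0.1)), (-12, 125, np.float64(0.1)), (-6, 129, np.float64(0.1)), (0, 131, np.float64(-0.4)), (18, 145, np.float64(0.0)), (24, 149, np.float64(0.0)), (30, 147, np.float64(0.0)), (36, 139, np.float64(0.0)), (42, 131, np.float64(0.2))]
top [(-96, 80, np.float64(-0.0)), (-90, 84, np.float64(0.3)), (-84, 89, np.float64(-0.7)), (-78, 92, np.float64(0.4)), (-72, 97, np.float64(-0.0)), (-66, 101, np.float64(-0.5)), (-60, 105, np.float64(-0.0)), (-54, 110, np.float64(0.4)), (-48, 113, np.float64(-0.1)), (-42, 111, np.float64(0.4)), (-36, 112, np.float64(-0.0)), (-30, 117, np.float64(1.4)), (-24, 120, np.float64(0.4)), (-18, 124, np.float64(-1.6)), (-6, 132, np.float64(-2.0))]
```

Request:
arm_command(travel=[[0,0,0],[0,0,0],[0,0,0.01],[0,0,0.03],[0,0,0.035],[0,0,0.03],[0,0,0],[0,0,0]], roll=[0,0,0,0,0,0,0,0], gripper=0.3)

```text
time_s: 11.55
tcp_pos: [0.5878, -0.1058, 0.2037]
tool_rot: [-179.8, -0.0, -100.4]
wrist_force: [-0.5, 0.4, 0.5]
width: 0.642
```

```bash
cat > home.py <<'E'
# where are tubes protruding: far-end top along each pocket axis (home: outer end top corner at x=80*.819-6.9=58.6, z=95.5+45.9+9.8=151)
from h import *
import sys
s=env.sense(); print(s['time_s'],s['tcp_pos'],s['tool_rot'][2],s['width'])
a=np.array([.9836,-.1805]);b=np.array([.1805,.9836]);M=np.array([.5395,-.2107])
for nm in sys.argv[1:]:
    im,d,K,E=cap(nm,'%s_%04d.png'%(nm,s['time_s']*100)); P=cloud(d,K,E); q=P[(d>0)]
    X=(q[:,:2]-M)@a*1000; Y=(q[:,:2]-M)@b*1000; Z=q[:,2]*1000
    for i,y in enumerate((111,37,-37,-111)):
        m=(abs(Y-y)<14)&(X>-5)&(X<100)&(Z>90)&(Z-X*.7<125)&(Z-X*.7>75)
        if m.sum()>10:
            A=(X[m]*.819+(Z[m]-95.5)*.574); print(nm,'pocket',i+1,m.sum(),'axial max',np.percentile(A,98).round(1),'lat',np.median(Y[m]).round(1)-y,'topoffset',np.percentile(-X[m]*.574+(Z[m]-95.5)*.819,90).round(1))
E
python3 home.py top scene
```

```text
11.55 [ 0.58783946 -0.10583063  0.20373634] -100.43300003469611 0.6422657760607269
top pocket 1 564 axial max 78.6 lat -0.09999999999999432 topoffset 10.4
scene pocket 1 291 axial max 82.9 lat 2.5 topoffset 8.0
```

Request:
arm_command(travel=[[0.0009,0.0356,0],[0.0009,0.0356,0],[0.0009,0.0356,0],[0.0009,0.0356,0],[0.0009,0.0356,0],[0.0009,0.0356,0],[0.0009,0.0356,0],[0.0009,0.0353,0]], roll=[0.063,0.063,0.063,0.063,0.063,0.063,0.063,0.061])

```text
time_s: 12.32
tcp_pos: [0.5928, 0.1798, 0.1994]
tool_rot: [179.8, 0.0, -71.5]
wrist_force: [0.5, -0.1, -0.4]
width: 0.652
```

Request:
arm_command(travel=[[0,0,-0.035],[0,0,-0.035],[0,0,-0.035],[0,0,-0.03],[0,0,-0.015],[0,0,0],[0,0,0]], roll=[0,0,0,0,0,0,0])

```text
time_s: 12.9
tcp_pos: [0.5925, 0.1782, 0.0494]
tool_rot: [179.7, 0.0, -71.7]
wrist_force: [0.2, -0.0, 0.6]
width: 0.649
```

Request:
arm_command(travel=[[0.0025,0.0005,-0.018],[0,0,-0.016],[0,0,0],[0,0,0]], roll=[0,0,0,0])

```text
time_s: 13.23
tcp_pos: [0.5968, 0.1791, 0.018]
tool_rot: [180.0, -0.0, -71.7]
wrist_force: [0.5, 0.2, -0.2]
width: 0.647
```

Request:
arm_command(travel=[[0,0,0],[0,0,0],[0,0,0],[0,0,0],[0,0,0],[0,0,0]], roll=[0,0,0,0,0,0], gripper=-1)

```text
time_s: 13.73
tcp_pos: [0.5967, 0.1801, 0.0177]
tool_rot: [-180.0, 0.1, -71.7]
wrist_force: [-1.7, 6.0, 1.3]
width: 0.285
```

Request:
arm_command(travel=[[0,0,0.02],[0,0,0.03],[0,0,0.035],[0,0,0.035],[0,0,0.035],[0,0,0.03],[-0.0127,-0.0375,0],[-0.0127,-0.0375,0]], roll=[0,0,0,0,0,0,0,-0.063])

```text
time_s: 14.4
tcp_pos: [0.572, 0.1072, 0.2047]
tool_rot: [-179.7, 0.1, -74.9]
wrist_force: [0.7, -1.4, -2.2]
width: 0.277
```

Request:
arm_command(travel=[[-0.0127,-0.0375,0],[-0.0127,-0.0375,0],[-0.0127,-0.0375,0],[-0.0127,-0.0375,0],[-0.0127,-0.0375,0],[-0.0127,-0.0375,0],[-0.0127,-0.0375,0],[-0.0127,-0.0375,0]], roll=[-0.063,-0.063,-0.063,-0.063,-0.063,-0.063,-0.062,0])

```text
time_s: 15.07
tcp_pos: [0.4685, -0.1975, 0.2023]
tool_rot: [-180.0, -0.0, -100.6]
wrist_force: [1.0, -0.4, -1.5]
width: 0.269
```

Request:
arm_command(travel=[[-0.0127,-0.0375,0],[0,0,-0.03],[0,0,-0.03],[0,0,0],[0,0,0],[0,0,0]], roll=[0,0,0,0,0,0])

```text
time_s: 15.57
tcp_pos: [0.458, -0.2331, 0.1436]
tool_rot: [-179.9, -0.0, -100.4]
wrist_force: [0.0, -0.2, -1.5]
width: 0.272
```

Request:
arm_command(travel=[[0,0,-0.02],[0,0,-0.015],[0,0,-0.01],[0,0,-0.008],[0,0,-0.008],[0,0,-0.008],[0,0,-0.005],[0,0,-0.004]], roll=[0,0,0,0,0,0,0,0])

```text
time_s: 16.23
tcp_pos: [0.4575, -0.2337, 0.0648]
tool_rot: [-180.0, -0.0, -100.5]
wrist_force: [-5.9, 3.5, 15.5]
width: 0.272
```

Request:
arm_command(travel=[[0,0,0],[0,0,0]], roll=[0,0])

```text
time_s: 16.4
tcp_pos: [0.4574, -0.2337, 0.0646]
tool_rot: [-180.0, -0.0, -100.5]
wrist_force: [-2.5, 0.7, 3.1]
width: 0.271
```

```bash
python3 tilt.py wrist top
```

```text
16.4 [ 0.4574 -0.2337  0.0646] -100.49547098616499 [-2.5031  0.6504  3.0572] 0.27142894173608695
wrist [(-36, 66, np.float64(7.7)), (-30, 74, np.float64(0.1)), (-24, 78, np.float64(0.1)), (-18, 83, np.float64(-0.4)), (-12, 87, np.float64(-0.4)), (-6, 91, np.float64(0.1)), (18, 110, np.float64(0.4)), (24, 113, np.float64(-0.3)), (30, 109, np.float64(0.0)), (36, 101, np.float64(-0.0)), (42, 97, np.float64(-0.0)), (48, 101, np.float64(-0.0)), (54, 105, np.float64(-0.1)), (60, 109, np.float64(-0.1)), (66, 111, np.float64(-0.1))]
top [(-120, 4, np.float64(-0.1)), (-114, 3, np.float64(-0.3)), (-108, 3, np.float64(1.0)), (-102, 3, np.float64(0.7)), (-96, 3, np.float64(-0.2)), (-90, 33, np.float64(-0.0)), (-84, 36, np.float64(2.8)), (-78, 40, np.float64(2.5)), (-72, 45, np.float64(3.4)), (-66, 49, np.float64(3.4)), (-60, 54, np.float64(3.3)), (-54, 58, np.float64(2.8)), (-48, 63, np.float64(2.2)), (-42, 68, np.float64(2.0)), (-36, 71, np.float64(2.3)), (-30, 75, np.float64(1.6)), (-24, 4, np.float64(2.6)), (-18, 4, np.float64(2.8)), (-12, 9, np.float64(4.1)), (0, 11, np.float64(6.0))]
```

Request:
arm_command(travel=[[0,0,0.03],[0,0,0.035],[0,0,0.035],[0,0,0.03],[0.0204,0.0045,0],[0.034,0.0073,0],[0.034,0.0073,0],[0.034,0.0073,0]], roll=[0,0,0,0,0,0,0,0])

```text
time_s: 17.17
tcp_pos: [0.5813, -0.2072, 0.1944]
tool_rot: [-179.9, -0.0, -100.6]
wrist_force: [0.4, -0.0, -1.1]
width: 0.273
```

Request:
arm_command(travel=[[0.034,0.0073,0],[0.034,0.0073,0],[0,0,-0.022],[0,0,-0.021],[0,0,0],[0,0,0],[0,0,0]], roll=[0,0,0,0,0,0,0])

```text
time_s: 17.75
tcp_pos: [0.6479, -0.1929, 0.1522]
tool_rot: [-179.9, -0.0, -100.5]
wrist_force: [0.4, -0.0, -1.2]
width: 0.267
```

```bash
python3 tilt.py top wrist scene
```

```text
17.75 [ 0.6479 -0.1929  0.1522] -100.52899395528732 [ 0.4335 -0.0237 -1.2429] 0.26741177289266144
top [(-120, 112, np.float64(-0.6)), (-114, 113, np.float64(-0.3)), (-102, 84, np.float64(0.3)), (-96, 86, np.float64(-0.1)), (-90, 121, np.float64(-2.2)), (-84, 125, np.float64(-0.2)), (-78, 128, np.float64(1.2)), (-72, 134, np.float64(0.8)), (-66, 137, np.float64(0.3)), (-60, 142, np.float64(0.5)), (-54, 146, np.float64(1.9)), (-48, 151, np.float64(0.6)), (-42, 155, np.float64(1.0)), (-36, 160, np.float64(1.0)), (-30, 164, np.float64(0.8)), (-24, 169, np.float64(0.6)), (-18, 173, np.float64(0.7)), (-12, 177, np.float64(-3.7)), (0, 188, np.float64(-5.4)), (6, 189, np.float64(-6.2))]
wrist [(-36, 155, np.float64(0.1)), (-30, 163, np.float64(-0.1)), (-24, 167, np.float64(0.1)), (-18, 171, np.float64(-0.1)), (-12, 176, np.float64(0.1)), (-6, 180, np.float64(-0.4)), (18, 198, np.float64(0.0)), (24, 201, np.float64(-0.0)), (30, 198, np.float64(-0.0)), (36, 190, np.float64(-0.1)), (42, 183, np.float64(-0.1))]
scene [(-24, 166, np.float64(-4.3)), (6, 190, np.float64(-1.2)), (12, 194, np.float64(0.7)), (18, 197, np.float64(2.4)), (24, 202, np.float64(1.1)), (30, 199, np.float64(0.2)), (36, 191, np.float64(-0.6))]
```

Request:
arm_command(travel=[[-0.00645,0.0012,-0.0046],[-0.00645,0.0012,-0.0046],[-0.00403,0.00074,-0.00287],[-0.00403,0.00074,-0.00287],[-0.00403,0.00074,-0.00287],[-0.00403,0.00074,-0.00287],[0,0,0]], roll=[0,0,0,0,0,0,0])

```text
time_s: 18.48
tcp_pos: [0.6255, -0.1884, 0.1368]
tool_rot: [-178.9, -0.1, -100.5]
wrist_force: [9.7, -1.8, 9.7]
width: 0.271
```

Request:
arm_command(travel=[[-0.00403,0.00074,-0.00287],[-0.00403,0.00074,-0.00287],[-0.00403,0.00074,-0.00287],[-0.00403,0.00074,-0.00287],[0,0,0]], roll=[0,0,0,0,0])

```text
time_s: 18.9
tcp_pos: [0.5994, -0.1837, 0.1171]
tool_rot: [179.7, -0.0, -100.5]
wrist_force: [1.0, 0.5, -0.8]
width: 0.271
```

Request:
arm_command(travel=[[-0.00403,0.00074,-0.00287],[-0.00403,0.00074,-0.00287],[0,0,0]], roll=[0,0,0])

```text
time_s: 19.15
tcp_pos: [0.5924, -0.1823, 0.1118]
tool_rot: [179.8, 0.0, -100.5]
wrist_force: [0.0, -0.9, -2.4]
width: 0.278
```

Request:
arm_command(travel=[[-0.00403,0.00074,-0.00287],[-0.00403,0.00074,-0.00287],[0,0,0]], roll=[0,0,0])

```text
time_s: 19.4
tcp_pos: [0.5849, -0.1809, 0.1067]
tool_rot: [179.9, -0.0, -100.5]
wrist_force: [-1.0, -0.2, -1.0]
width: 0.268
```

Request:
arm_command(travel=[[-0.00403,0.00074,-0.00287],[-0.00242,0.00044,-0.00172],[0,0,0]], roll=[0,0,0])

```text
time_s: 19.65
tcp_pos: [0.5789, -0.1799, 0.1026]
tool_rot: [179.9, -0.0, -100.5]
wrist_force: [-0.8, -0.1, -0.6]
width: 0.273
```

Request:
arm_command(travel=[[-0.00242,0.00044,-0.00172],[-0.00161,0.0003,-0.00115],[0,0,0]], roll=[0,0,0])

```text
time_s: 19.9
tcp_pos: [0.5785, -0.1797, 0.1021]
tool_rot: [-179.6, -0.0, -100.5]
wrist_force: [4.9, -0.1, 2.7]
width: 0.275
```

```bash
python3 tilt.py wrist; python3 home.py scene
```

```text
19.9 [ 0.5785 -0.1797  0.1021] -100.48669054562646 [ 4.9285 -0.1132  2.7259] 0.2746671994175735
wrist [(-36, 104, np.float64(8.6)), (-30, 112, np.float64(-0.3)), (-24, 116, np.float64(-0.3)), (-18, 121, np.float64(0.2)), (-12, 125, np.float64(0.1)), (-6, 128, np.float64(-0.3)), (18, 147, np.float64(0.1)), (24, 150, np.float64(0.1)), (30, 147, np.float64(0.0)), (36, 139, np.float64(0.0)), (42, 132, np.float64(2.3))]
19.95 [ 0.57848497 -0.1797061   0.10218488] -100.48979141801166 0.26735960420504173
scene pocket 1 216 axial max 83.0 lat 4.0 topoffset 5.0
scene pocket 2 198 axial max 82.9 lat 0.29999999999999716 topoffset 12.0
```

Request:
arm_command(travel=[[-0.00322,0.0006,-0.0023],[0,0,0],[0,0,0]], roll=[0,0,0])

```text
time_s: 20.25
tcp_pos: [0.5785, -0.1797, 0.102]
tool_rot: [-179.2, -0.1, -100.5]
wrist_force: [9.2, -1.5, 6.0]
width: 0.271
```

Request:
arm_command(travel=[[0,0,0],[0,0,0],[0,0,0.01],[0,0,0.03],[0,0,0.035],[0,0,0.03],[0,0,0],[0,0,0]], roll=[0,0,0,0,0,0,0,0], gripper=0.2)

```text
time_s: 20.92
tcp_pos: [0.5732, -0.1787, 0.2053]
tool_rot: [-179.8, -0.0, -100.5]
wrist_force: [0.2, -0.1, -0.4]
width: 0.593
```

```bash
python3 home.py top scene
```

```text
20.9167 [ 0.5731566  -0.17872483  0.20528692] -100.49629878535482 0.5925501561561928
top pocket 1 699 axial max 80.3 lat 0.7000000000000028 topoffset 10.2
top pocket 2 469 axial max 52.8 lat 1.2999999999999972 topoffset 10.7
scene pocket 1 289 axial max 82.5 lat 2.4000000000000057 topoffset 7.8
scene pocket 2 301 axial max 82.4 lat 3.6000000000000014 topoffset 7.7
```

Request:
arm_command(travel=[[0,0.03,0],[0,0.0397,0],[0,0.0397,0],[0,0.0397,0],[0,0.0397,0],[0,0.0397,0],[0,0.0397,0],[0,0.0397,0]], roll=[0.063,0.063,0.063,0.063,0.063,0.063,0.063,0.061])

```text
time_s: 21.68
tcp_pos: [0.5708, 0.1309, 0.2012]
tool_rot: [179.8, 0.0, -71.5]
wrist_force: [0.4, 0.2, 0.1]
width: 0.598
```

Request:
arm_command(travel=[[-0.001,0.0397,0],[0,0.0397,0],[0,0.0397,0],[0,0,-0.035],[0,0,-0.035],[0,0,-0.035],[0,0,-0.03],[0,0,-0.015]], roll=[0,0,0,0,0,0,0,0])

```text
time_s: 22.35
tcp_pos: [0.5673, 0.2466, 0.0468]
tool_rot: [179.4, -0.0, -71.7]
wrist_force: [-1.2, -0.1, -0.3]
width: 0.601
```

Request:
arm_command(travel=[[0,0,0],[0,0,0]], roll=[0,0])

```text
time_s: 22.52
tcp_pos: [0.5707, 0.2483, 0.0523]
tool_rot: [179.9, 0.0, -71.7]
wrist_force: [0.9, -0.3, 0.7]
width: 0.6
```

Request:
arm_command(travel=[[0.0012,0.0002,-0.02],[0,0,-0.018],[0,0,0],[0,0,0]], roll=[0,0,0,0])

```text
time_s: 22.85
tcp_pos: [0.5733, 0.2488, 0.0163]
tool_rot: [-179.9, 0.0, -71.7]
wrist_force: [-0.4, -0.9, 0.4]
width: 0.596
```

Request:
arm_command(travel=[[0,0,0],[0,0,0],[0,0,0],[0,0,0],[0,0,0],[0,0,0]], roll=[0,0,0,0,0,0], gripper=-1)

```text
time_s: 23.35
tcp_pos: [0.5725, 0.2505, 0.0157]
tool_rot: [-179.9, 0.1, -71.7]
wrist_force: [-0.5, 2.6, 1.7]
width: 0.273
```

Request:
arm_command(travel=[[0,0,0.02],[0,0,0.03],[0,0,0.035],[0,0,0.035],[0,0,0.035],[0,0,0.03],[-0.0089,-0.0372,0],[-0.0089,-0.0372,0]], roll=[0,0,0,0,0,0,0,-0.063])

```text
time_s: 24.02
tcp_pos: [0.5552, 0.1769, 0.2022]
tool_rot: [-179.7, 0.1, -75.0]
wrist_force: [0.6, -1.7, -2.1]
width: 0.271
```

Request:
arm_command(travel=[[-0.0089,-0.0372,0],[-0.0089,-0.0372,0],[-0.0089,-0.0372,0],[-0.0089,-0.0372,0],[-0.0089,-0.0372,0],[-0.0089,-0.0372,0],[-0.0089,-0.0372,0],[-0.0089,-0.0372,0]], roll=[-0.063,-0.063,-0.063,-0.063,-0.063,-0.063,-0.062,0])

```text
time_s: 24.68
tcp_pos: [0.4824, -0.1254, 0.1998]
tool_rot: [180.0, -0.1, -100.7]
wrist_force: [1.3, -0.7, -1.1]
width: 0.269
```

Request:
arm_command(travel=[[-0.0089,-0.0372,0],[-0.0089,-0.0372,0],[-0.0089,-0.0372,0],[0,0,-0.03],[0,0,-0.03],[0,0,0],[0,0,0],[0,0,0]], roll=[0,0,0,0,0,0,0,0])

```text
time_s: 25.35
tcp_pos: [0.4578, -0.2348, 0.1411]
tool_rot: [-179.9, -0.0, -100.5]
wrist_force: [1.0, -0.1, -1.4]
width: 0.273
```

Request:
arm_command(travel=[[0,0,-0.02],[0,0,-0.015],[0,0,-0.01],[0,0,-0.008],[0,0,-0.008],[0,0,-0.006],[0,0,-0.006],[0,0,-0.004]], roll=[0,0,0,0,0,0,0,0])

```text
time_s: 26.02
tcp_pos: [0.4573, -0.2354, 0.0634]
tool_rot: [-180.0, -0.0, -100.6]
wrist_force: [-4.3, 0.7, 5.7]
width: 0.27
```

Request:
arm_command(travel=[[0,0,0],[0,0,0.03],[0,0,0.035],[0,0,0.035],[0,0,0.03],[0,0,0],[0,0,0]], roll=[0,0,0,0,0,0,0])

```text
time_s: 26.6
tcp_pos: [0.459, -0.2358, 0.1951]
tool_rot: [-179.7, -0.1, -100.5]
wrist_force: [-1.6, 0.5, -2.5]
width: 0.271
```

Request:
arm_command(travel=[[0.0204,-0.0035,0],[0.031,-0.0053,0],[0.031,-0.0053,0],[0.031,-0.0053,0],[0.031,-0.0053,0],[0.031,-0.0053,0],[0,0,-0.022],[0,0,-0.022]], roll=[0,0,0,0,0,0,0,0])

```text
time_s: 27.27
tcp_pos: [0.6347, -0.2644, 0.1466]
tool_rot: [-179.9, 0.1, -100.5]
wrist_force: [-1.2, 0.2, -1.7]
width: 0.271
```

Request:
arm_command(travel=[[0,0,0],[0,0,0]], roll=[0,0])

```text
time_s: 27.43
tcp_pos: [0.6307, -0.2644, 0.1455]
tool_rot: [179.7, 0.1, -100.5]
wrist_force: [-0.4, -0.6, -1.6]
width: 0.272
```

```bash
python3 tilt.py top wrist; python3 home.py top
```

```text
27.4333 [ 0.6307 -0.2644  0.1455] -100.54027358990609 [-0.4046 -0.6145 -1.6322] 0.27168412419824245
top [(-120, 110, np.float64(-0.7)), (-114, 114, np.float64(-0.2)), (-108, 112, np.float64(2.1)), (-102, 82, np.float64(-1.4)), (-96, 85, np.float64(-1.0)), (-90, 119, np.float64(-1.7)), (-84, 123, np.float64(1.4)), (-78, 127, np.float64(1.4)), (-72, 132, np.float64(1.6)), (-66, 136, np.float64(1.9)), (-60, 140, np.float64(2.4)), (-54, 144, np.float64(1.1)), (-48, 148, np.float64(2.3)), (-42, 152, np.float64(0.5)), (-36, 157, np.float64(1.6)), (-30, 160, np.float64(1.2)), (-24, 165, np.float64(0.7)), (-18, 169, np.float64(0.9)), (-12, 169, np.float64(5.5))]
wrist [(-30, 157, np.float64(7.6)), (-24, 164, np.float64(0.2)), (-18, 168, np.float64(-0.3)), (-12, 172, np.float64(0.2)), (-6, 177, np.float64(-0.3)), (0, 179, np.float64(-0.3)), (18, 194, np.float64(1.5)), (24, 198, np.float64(-0.1)), (30, 199, np.float64(-0.1)), (36, 192, np.float64(-0.1)), (42, 184, np.float64(-0.5))]
27.5333 [ 0.63254102 -0.26516383  0.14935244] -100.56100982048088 0.27402716819494444
top pocket 1 716 axial max 80.5 lat 0.29999999999999716 topoffset 10.2
top pocket 2 752 axial max 80.5 lat 1.3999999999999986 topoffset 10.1
top pocket 3 891 axial max 114.1 lat 2.200000000000003 topoffset 14.7
```

Request:
arm_command(travel=[[0,0,0],[0,0,0],[0,0,0]], roll=[0,0,0])

```text
time_s: 27.83
tcp_pos: [0.6328, -0.2653, 0.1501]
tool_rot: [-179.9, -0.0, -100.6]
wrist_force: [-0.5, -0.5, -2.0]
width: 0.27
```

Request:
arm_command(travel=[[-0.00645,0.0012,-0.006],[-0.00645,0.0012,-0.0046],[-0.00403,0.00074,-0.00287],[-0.00403,0.00074,-0.00287],[-0.00403,0.00074,-0.00287],[-0.00403,0.00074,-0.00287],[0,0,0]], roll=[0,0,0,0,0,0,0])

```text
time_s: 28.42
tcp_pos: [0.6021, -0.2596, 0.126]
tool_rot: [179.9, -0.0, -100.6]
wrist_force: [-0.5, 0.4, -2.4]
width: 0.272
```

Request:
arm_command(travel=[[-0.00403,0.00074,-0.00287],[-0.00403,0.00074,-0.00287],[-0.00403,0.00074,-0.00287],[0,0,0]], roll=[0,0,0,0])

```text
time_s: 28.75
tcp_pos: [0.59, -0.2573, 0.1174]
tool_rot: [179.9, -0.0, -100.6]
wrist_force: [-0.9, -0.1, -1.4]
width: 0.27
```

Request:
arm_command(travel=[[-0.00322,0.0006,-0.0023],[-0.00242,0.00044,-0.00172],[0,0,0]], roll=[0,0,0])

```text
time_s: 29.0
tcp_pos: [0.5853, -0.2563, 0.1139]
tool_rot: [180.0, -0.0, -100.6]
wrist_force: [-0.6, 0.3, -1.5]
width: 0.271
```

Request:
arm_command(travel=[[-0.00242,0.00044,-0.00172],[-0.00161,0.0003,-0.00115],[0,0,0]], roll=[0,0,0])

```text
time_s: 29.25
tcp_pos: [0.585, -0.2562, 0.1138]
tool_rot: [-179.5, -0.1, -100.5]
wrist_force: [5.1, -0.0, 3.5]
width: 0.273
```

Request:
arm_command(travel=[[-0.00322,0.0006,-0.0023],[0,0,0],[0,0,0]], roll=[0,0,0])

```text
time_s: 29.5
tcp_pos: [0.5849, -0.2562, 0.1138]
tool_rot: [-179.1, -0.1, -100.5]
wrist_force: [9.0, -1.7, 7.0]
width: 0.271
```

```bash
python3 home.py scene
```

```text
29.5 [ 0.5848978  -0.25617866  0.11383604] -100.50805977993511 0.2708308669492184
scene pocket 1 291 axial max 82.0 lat 2.5999999999999943 topoffset 7.7
scene pocket 2 232 axial max 83.6 lat 6.299999999999997 topoffset 7.6
scene pocket 3 195 axial max 107.1 lat 0.5 topoffset 11.1
```

Request:
arm_command(travel=[[0.00806,-0.00148,0.00574],[0.00806,-0.00148,0.00574],[0.0121,-0.0022,0.0086],[0.0121,-0.0022,0.0086],[0.0121,-0.0022,0.0086],[0.00806,-0.00148,0.00574],[0,0,0],[0,0,0]], roll=[0,0,0,0,0,0,0,0])

```text
time_s: 30.22
tcp_pos: [0.6388, -0.2659, 0.1518]
tool_rot: [180.0, 0.0, -100.5]
wrist_force: [-0.5, -1.0, -2.0]
width: 0.269
```

Request:
arm_command(travel=[[-0.0034,-0.0182,0],[-0.0034,-0.0182,0],[-0.0033,-0.0182,0],[-0.0033,-0.0182,0],[0,0,0],[0,0,0],[0,0,0],[0,0,0]], roll=[0,0,0,0,0,0,0,0])

```text
time_s: 30.88
tcp_pos: [0.6257, -0.337, 0.1518]
tool_rot: [180.0, 0.1, -100.4]
wrist_force: [-0.1, 0.2, -2.0]
width: 0.271
```

```bash
python3 tilt.py top wrist
```

```text
30.8833 [ 0.6257 -0.337   0.1518] -100.445843535995 [-0.1116  0.1849 -2.0047] 0.2707740432421343
top [(-120, 113, np.float64(0.2)), (-108, 84, np.float64(0.5)), (-102, 86, np.float64(0.1)), (-90, 126, np.float64(-1.8)), (-84, 129, np.float64(1.3)), (-78, 133, np.float64(2.3)), (-72, 138, np.float64(2.7)), (-66, 141, np.float64(0.6)), (-60, 146, np.float64(1.4)), (-54, 149, np.float64(1.6)), (-48, 154, np.float64(1.6)), (-42, 159, np.float64(0.9)), (-36, 162, np.float64(1.8)), (-30, 167, np.float64(1.2)), (-24, 171, np.float64(1.7)), (-18, 175, np.float64(2.5)), (-12, 173, np.float64(7.5))]
wrist [(-30, 163, np.float64(6.0)), (-24, 168, np.float64(-0.1)), (-18, 172, np.float64(-0.1)), (-12, 176, np.float64(-0.1)), (-6, 181, np.float64(-0.1)), (0, 182, np.float64(0.5)), (18, 198, np.float64(0.2)), (24, 202, np.float64(-0.2)), (30, 200, np.float64(0.2)), (36, 192, np.float64(-0.2)), (42, 184, np.float64(-0.2))]
```

Request:
arm_command(travel=[[-0.0069,-0.0012,-0.0046],[-0.00645,0.0,-0.0046],[-0.00403,0.00074,-0.00287],[-0.00403,0.00074,-0.00287],[-0.00403,0.00074,-0.00287],[-0.00403,0.00074,-0.00287],[-0.00403,0.00074,-0.00287],[0,0,0]], roll=[0,0,0,0,0,0,0,0])

```text
time_s: 31.65
tcp_pos: [0.599, -0.3372, 0.1341]
tool_rot: [-179.0, -0.1, -100.4]
wrist_force: [10.7, -0.3, 8.0]
width: 0.272
```

Request:
arm_command(travel=[[-0.00403,0.00074,-0.00287],[-0.00403,0.00074,-0.00287],[-0.00403,0.00074,-0.00287],[-0.00403,0.00074,-0.00287],[0,0,0]], roll=[0,0,0,0,0])

```text
time_s: 32.07
tcp_pos: [0.5964, -0.3348, 0.1313]
tool_rot: [-177.3, -0.3, -100.2]
wrist_force: [28.3, -2.9, 20.2]
width: 0.272
```

Request:
arm_command(travel=[[-0.00403,0.00074,-0.00287],[-0.00403,0.00074,-0.00287],[-0.00403,0.00074,-0.00287],[-0.00403,0.00074,-0.00287],[0,0,0]], roll=[0,0,0,0,0])

```text
time_s: 32.48
tcp_pos: [0.5645, -0.3291, 0.1096]
tool_rot: [-179.4, -0.0, -100.4]
wrist_force: [2.8, 1.8, -4.7]
width: 0.272
```

```bash
python3 tilt.py wrist scene; python3 home.py top
```

```text
32.4833 [ 0.5645 -0.3291  0.1096] -100.41170512344821 [ 2.8097  1.8314 -4.6606] 0.2723783270091231
wrist [(-36, 113, np.float64(6.9)), (-30, 118, np.float64(-0.1)), (-24, 121, np.float64(-0.1)), (-18, 124, np.float64(-0.1)), (-12, 128, np.float64(-0.1)), (12, 142, np.float64(-0.2)), (18, 145, np.float64(0.0)), (24, 148, np.float64(-0.2)), (30, 152, np.float64(0.1)), (36, 155, np.float64(0.1)), (42, 158, np.float64(0.1)), (48, 157, np.float64(0.1)), (54, 147, np.float64(0.1))]
scene [(6, 138, np.float64(0.0)), (12, 141, np.float64(1.1)), (18, 145, np.float64(3.5)), (24, 149, np.float64(2.8)), (30, 151, np.float64(4.7)), (36, 154, np.float64(2.7)), (42, 158, np.float64(-0.5)), (48, 158, np.float64(1.3)), (54, 149, np.float64(-0.5))]
32.5833 [ 0.56103812 -0.32872327  0.10588722] -100.50413291868367 0.27194415783412773
top pocket 1 714 axial max 80.4 lat 0.29999999999999716 topoffset 10.1
top pocket 2 748 axial max 80.5 lat 1.2000000000000028 topoffset 10.1
top pocket 4 308 axial max 33.7 lat 2.299999999999997 topoffset 11.5
```

```bash
python3 - <<'E'
from h import *
im,d,K,E=cap('scene','s33.png'); cv2.imwrite('pics/s33c.png',cv2.resize(im[200:340,110:310,::-1],(800,560),interpolation=cv2.INTER_CUBIC))
s=env.sense();print(s['tcp_pos'],s['wrist_force'],s['time_s'])
E
```

```text
[ 0.56006725 -0.32858734  0.10479397] [ 4.10443083  4.66575019 -0.94607001] 32.6833
```

View pics/s33c.png

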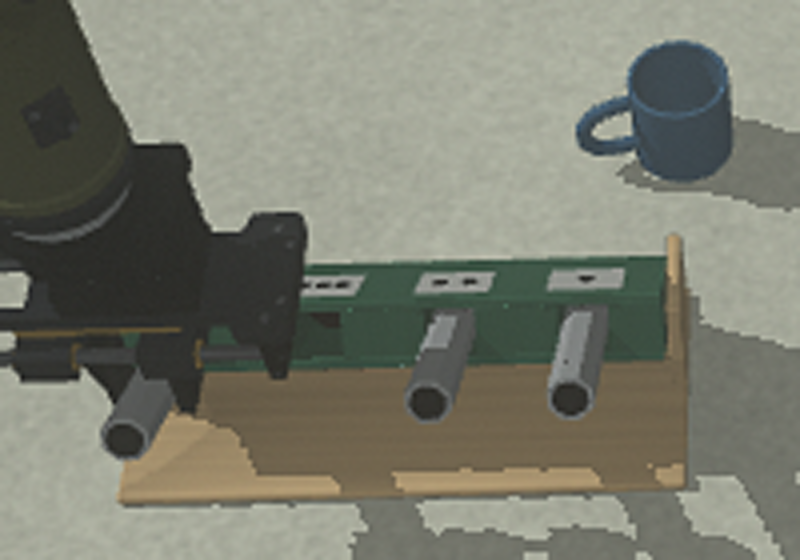

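Request:
arm_command(travel=[[-0.001,0.001,0.002],[-0.001,0.0005,0.002],[0,0,0],[0,0,0]], roll=[0,0,0,0])

```text
time_s: 33.02
tcp_pos: [0.5569, -0.3285, 0.1086]
tool_rot: [179.9, 0.1, -100.6]
wrist_force: [2.3, 2.1, -3.7]
width: 0.273
```

Request:
arm_command(travel=[[-0.00322,0.0006,-0.0023],[-0.00322,0.0006,-0.0023],[0,0,0]], roll=[0,0,0])

```text
time_s: 33.27
tcp_pos: [0.5508, -0.3274, 0.1045]
tool_rot: [180.0, 0.0, -100.6]
wrist_force: [3.6, 2.8, -4.3]
width: 0.272
```

```bash
python3 tilt.py wrist
```

```text
33.2667 [ 0.5508 -0.3274  0.1045] -100.55752335760549 [ 3.6041  2.8059 -4.3269] 0.27173301821686163
wrist [(-36, 106, np.float64(-0.1)), (-30, 112, np.float64(-0.3)), (-24, 116, np.float64(0.1)), (-18, 119, np.float64(0.1)), (-12, 123, np.float64(0.1)), (-6, 125, np.float64(0.1)), (12, 139, np.float64(0.0)), (18, 142, np.float64(-0.0)), (24, 146, np.float64(-0.0)), (30, 150, np.float64(-0.0)), (36, 154, np.float64(-0.1)), (42, 158, np.float64(-0.1)), (48, 157, np.float64(-0.1)), (54, 149, np.float64(-0.1)), (60, 140, np.float64(-0.9))]
```

Request:
arm_command(travel=[[-0.0035,0.0008,-0.0015],[-0.0035,0.0008,-0.0015],[-0.00322,0.0006,-0.0023],[0,0,0],[0,0,0]], roll=[0,0,0,0,0])

```text
time_s: 33.73
tcp_pos: [0.5411, -0.3255, 0.0997]
tool_rot: [-180.0, -0.0, -100.5]
wrist_force: [3.6, 2.4, -3.8]
width: 0.273
```

```bash
python3 tilt.py wrist; python3 home.py scene
```

```text
33.7333 [ 0.5411 -0.3255  0.0997] -100.54726796308246 [ 3.6019  2.3536 -3.8475] 0.27336550893334877
wrist [(-36, 101, np.float64(0.2)), (-30, 106, np.float64(0.2)), (-24, 110, np.float64(-0.4)), (-18, 114, np.float64(0.1)), (-12, 118, np.float64(0.1)), (-6, 120, np.float64(0.3)), (12, 135, np.float64(-0.2)), (18, 138, np.float64(0.0)), (24, 142, np.float64(-0.0)), (30, 146, np.float64(-0.0)), (36, 150, np.float64(-0.0)), (42, 154, np.float64(-0.1)), (48, 152, np.float64(-0.1)), (54, 144, np.float64(-0.1)), (60, 136, np.float64(-0.1))]
33.7833 [ 0.54113183 -0.32551296  0.09964672] -100.54598988804503 0.26982783342804
scene pocket 1 292 axial max 82.5 lat 2.5 topoffset 7.8
scene pocket 2 303 axial max 82.9 lat 3.3999999999999986 topoffset 7.6
scene pocket 4 266 axial max 91.4 lat 2.4000000000000057 topoffset 10.7
```

Request:
arm_command(travel=[[-0.00322,0.0006,-0.0023],[-0.00161,0.0003,-0.00115],[0,0,0]], roll=[0,0,0])

```text
time_s: 34.08
tcp_pos: [0.5364, -0.3246, 0.0963]
tool_rot: [-180.0, -0.0, -100.5]
wrist_force: [4.2, 2.0, -3.2]
width: 0.276
```

Request:
arm_command(travel=[[-0.00242,0.00044,-0.0015],[0,0,0],[0,0,0]], roll=[0,0,0])

```text
time_s: 34.33
tcp_pos: [0.5343, -0.3242, 0.0949]
tool_rot: [-180.0, -0.0, -100.5]
wrist_force: [5.5, 2.2, -3.6]
width: 0.271
```

```bash
python3 home.py scene
```

```text
34.3333 [ 0.53425638 -0.324231    0.09489065] -100.5406216303285 0.2708963667107285
scene pocket 1 289 axial max 82.6 lat 2.5 topoffset 7.8
scene pocket 2 303 axial max 82.1 lat 3.1000000000000014 topoffset 7.7
scene pocket 4 255 axial max 83.4 lat 2.5999999999999943 topoffset 10.9
```

Request:
arm_command(travel=[[-0.0016,0.0003,-0.0011],[0,0,0],[0,0,0]], roll=[0,0,0])

```text
time_s: 34.63
tcp_pos: [0.5341, -0.3241, 0.0948]
tool_rot: [-179.8, -0.0, -100.5]
wrist_force: [6.8, 2.0, -1.2]
width: 0.272
```

Request:
arm_command(travel=[[0,0,0],[0,0,0],[0,0,0],[0.003,-0.0005,0.012],[0,0,0.03],[0,0,0.035],[0,0,0.035],[0,0,0.01]], roll=[0,0,0,0,0,0,0,0], gripper=0.1)

```text
time_s: 35.3
tcp_pos: [0.5373, -0.3263, 0.2231]
tool_rot: [-179.5, -0.2, -100.6]
wrist_force: [0.4, -0.9, 1.4]
width: 0.545
```

Request:
arm_command(travel=[[-0.02,-0.02,0.02],[-0.03,-0.02,0.01],[-0.03,-0.02,0],[-0.03,-0.02,0],[-0.03,-0.02,0],[0,0,0],[0,0,0],[0,0,0]], roll=[0,0,0,0,0,0,0,0])

```text
time_s: 35.97
tcp_pos: [0.3954, -0.4243, 0.2462]
tool_rot: [-180.0, 0.0, -100.6]
wrist_force: [0.5, 0.0, 0.0]
width: 0.551
```

```bash
python3 home.py scene top; python3 - <<'E'
from h import *
im=cv2.imread('pics/'+sorted(__import__('os').listdir('pics'),key=lambda f:__import__('os').path.getmtime('pics/'+f))[-2])
cv2.imwrite('pics/fin.png',cv2.resize(im[190:420,100:500],(800,460),interpolation=cv2.INTER_CUBIC))
for t in ('jar','mug','brush'):
    _,_,_,E=cap('top') if t=='jar' else (0,0,0,np.array(env.get_calibration('top')['extrinsics']))
    print(t,[w(r['centre'],E).round(3) for r in env.search_frame('top',t)[:1]])
E
```

```text
35.9667 [ 0.39536213 -0.42432289  0.24619541] -100.58010163085622 0.5510443187269197
scene pocket 1 295 axial max 82.6 lat 2.5 topoffset 8.1
scene pocket 2 298 axial max 82.4 lat 3.299999999999997 topoffset 7.6
scene pocket 4 327 axial max 82.3 lat 3.5999999999999943 topoffset 7.5
top pocket 1 717 axial max 80.3 lat 0.20000000000000284 topoffset 9.9
top pocket 2 751 axial max 80.5 lat 1.2999999999999972 topoffset 10.1
top pocket 4 791 axial max 80.6 lat 1.9000000000000057 topoffset 9.8
jar [array([0.77 , 0.017, 0.086])]
mug [array([ 0.368, -0.028,  0.005])]
brush [array([0.745, 0.198, 0.018])]
```

View pics/fin.png

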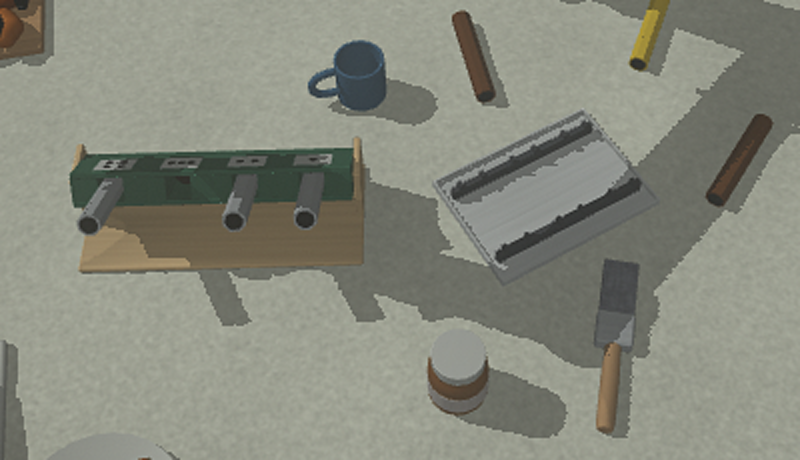

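The picture shows three tubes home in pockets one, two and four, and pocket three is empty. The jar, mug and brush have not moved, so I am handing the job in.

```bash
python3 -c "
from station import env
print(env.job_done())"
```

```text
the job is handed in; nothing more can be done
None
```

All three tubes are fully home in pockets one, two and four. Pocket three held the lump and is now empty. I handed the job in at about 36 s; no verdict was reported.

- **Tilting:** the tool can only turn about the vertical, so I tilted each tube in the grip to about 35° by pressing its end on the stand's sloping dot face.
- **Order:** pockets one and two took a tube fully home. The third tube stopped 25 mm short in pocket three, so I drew it out and put it in pocket four.
- **Trouble on the way:** the tube caught on the rim of pockets two and four. At pocket four it slid about 24 mm in the grip and drooped to about 29°, with the wrist force up to about 35 N. I lifted it back in line and pushed it home.
- **Last checks:** the outer ends stick out 80.3 to 80.6 mm in the top camera, against 80 mm when home. The scene camera read 82.3 to 82.6 mm, about 2 mm longer for all three, within the camera calibration error. The jar, mug and brush were where they started to within a few millimetres, and the gripper was clear of everything.

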